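# Bring the drying board's tags up to date

### The job

Set the hinged tags on the drying board so that only the full bays show the clay disc: where a pot stands in the bay the tag must lean fully back over the bay, disc face up, and at an empty bay it must lean fully forward towards the robot, plain face up. Gently push over just the tags that are wrong and leave the right ones as they are. Do not shift or lift the pots or disturb the other things on the table.

Things in the scene. Friction and masses are not known exactly. Their poses are not given: they have to be found in the camera images.
- station_a: One of four identical wooden bays side by side, in any order, on a drying plank: slab 250 mm deep (x), 120 wide (y), 12 thick. Origin: centre of its underside, 20 mm above the table. +x points from the tag at its front (robot side) to the bay behind; z up; level, fixed. Ribs 10 mm high flank the bay. All four have the same yaw.
- bay_a (a point): Centre of the floor of station_a's bay (on the slab's top face), 130 mm behind the tag's hinge line. The bay is full if the bowl or the cup stands there (within 20 mm), else empty; an empty bay has at most a flat dried-clay ring mark.
- hinge_a (a point): Middle of the hinge line of station_a's tag, 30 mm above the slab's top face; the hinge is a rod along the station's y, 6 mm thick, between two posts 10 mm wide centred 41 mm to either side, their tops 10 mm above the rod's centre. Fixed.
- tag_a (a joint): Angle (rad) of station_a's tag: a wooden plate 64 mm wide, 6 thick, reaching 65 mm from the hinge, about 60 g, turning freely. 0 upright; positive leans back (station +x) over the bay, showing the face with the round clay disc (40 mm); negative leans forward to the robot, plain face up. Stops at +0.55 and -0.55; past upright it falls by itself to the stop on that side.
- station_b: One of four identical wooden bays side by side, in any order, on a drying plank: slab 250 mm deep (x), 120 wide (y), 12 thick. Origin: centre of its underside, 20 mm above the table. +x points from the tag at its front (robot side) to the bay behind; z up; level, fixed. Ribs 10 mm high flank the bay. All four have the same yaw.
- bay_b (a point): Centre of the floor of station_b's bay (on the slab's top face), 130 mm behind the tag's hinge line. The bay is full if the bowl or the cup stands there (within 20 mm), else empty; an empty bay has at most a flat dried-clay ring mark.
- hinge_b (a point): Middle of the hinge line of station_b's tag, 30 mm above the slab's top face; the hinge is a rod along the station's y, 6 mm thick, between two posts 10 mm wide centred 41 mm to either side, their tops 10 mm above the rod's centre. Fixed.
- tag_b (a joint): Angle (rad) of station_b's tag: a wooden plate 64 mm wide, 6 thick, reaching 65 mm from the hinge, about 60 g, turning freely. 0 upright; positive leans back (station +x) over the bay, showing the face with the round clay disc (40 mm); negative leans forward to the robot, plain face up. Stops at +0.55 and -0.55; past upright it falls by itself to the stop on that side.
- station_c: One of four identical wooden bays side by side, in any order, on a drying plank: slab 250 mm deep (x), 120 wide (y), 12 thick. Origin: centre of its underside, 20 mm above the table. +x points from the tag at its front (robot side) to the bay behind; z up; level, fixed. Ribs 10 mm high flank the bay. All four have the same yaw.
- bay_c (a point): Centre of the floor of station_c's bay (on the slab's top face), 130 mm behind the tag's hinge line. The bay is full if the bowl or the cup stands there (within 20 mm), else empty; an empty bay has at most a flat dried-clay ring mark.
- hinge_c (a point): Middle of the hinge line of station_c's tag, 30 mm above the slab's top face; the hinge is a rod along the station's y, 6 mm thick, between two posts 10 mm wide centred 41 mm to either side, their tops 10 mm above the rod's centre. Fixed.
- tag_c (a joint): Angle (rad) of station_c's tag: a wooden plate 64 mm wide, 6 thick, reaching 65 mm from the hinge, about 60 g, turning freely. 0 upright; positive leans back (station +x) over the bay, showing the face with the round clay disc (40 mm); negative leans forward to the robot, plain face up. Stops at +0.55 and -0.55; past upright it falls by itself to the stop on that side.
- station_d: One of four identical wooden bays side by side, in any order, on a drying plank: slab 250 mm deep (x), 120 wide (y), 12 thick. Origin: centre of its underside, 20 mm above the table. +x points from the tag at its front (robot side) to the bay behind; z up; level, fixed. Ribs 10 mm high flank the bay. All four have the same yaw.
- bay_d (a point): Centre of the floor of station_d's bay (on the slab's top face), 130 mm behind the tag's hinge line. The bay is full if the bowl or the cup stands there (within 20 mm), else empty; an empty bay has at most a flat dried-clay ring mark.
- hinge_d (a point): Middle of the hinge line of station_d's tag, 30 mm above the slab's top face; the hinge is a rod along the station's y, 6 mm thick, between two posts 10 mm wide centred 41 mm to either side, their tops 10 mm above the rod's centre. Fixed.
- tag_d (a joint): Angle (rad) of station_d's tag: a wooden plate 64 mm wide, 6 thick, reaching 65 mm from the hinge, about 60 g, turning freely. 0 upright; positive leans back (station +x) over the bay, showing the face with the round clay disc (40 mm); negative leans forward to the robot, plain face up. Stops at +0.55 and -0.55; past upright it falls by itself to the stop on that side.
- bowl: Round fired-clay bowl, rim 86 mm across, 48 mm high. It stands upright and loose in the middle of one of the bays. Origin at the centre of its underside. About 220 g.
- cup: Round grey unfired clay cup, rim 68 mm across, 65 mm high. It stands upright and loose in the middle of one of the bays. Origin at the centre of its underside. About 220 g.
- jar: Bystander: lidded glass jar, 64 mm across, 100 mm high, loose on the table to the left of the board. Origin at the centre of its underside.
- beaker: Bystander: white cup, 60 mm across, 60 mm high, loose on the table at the front right corner of the board. Origin at the centre of its underside.
- rib: Bystander: spatula with a wooden handle and a steel blade, 190 mm long, lying loose on the table to the right of the board, along its own x. Origin near the middle of its underside.
Things that resemble listed ones, but are neither listed nor needed, are in the scene too. What is shaped like the cup but green or yellow is not meant.

How it is judged:
At the end, for the whole second after the job is handed in: Every tag whose bay holds the bowl or the cup leans back over the bay (joint above 0.45 rad), every other tag leans forward (joint below -0.45 rad); the bowl and the cup stand upright within 12 mm of where they started (((horizontal distance between any of bowl, cup and bay_a below 0.04 m and value of joint tag_a above 0.45 rad) or (not (horizontal distance between any of bowl, cup and bay_a below 0.04 m) and value of joint tag_a below -0.45 rad)) and ((horizontal distance between any of bowl, cup and bay_b below 0.04 m and value of joint tag_b above 0.45 rad) or (not (horizontal distance between any of bowl, cup and bay_b below 0.04 m) and value of joint tag_b below -0.45 rad)) and ((horizontal distance between any of bowl, cup and bay_c below 0.04 m and value of joint tag_c above 0.45 rad) or (not (horizontal distance between any of bowl, cup and bay_c below 0.04 m) and value of joint tag_c below -0.45 rad)) and ((horizontal distance between any of bowl, cup and bay_d below 0.04 m and value of joint tag_d above 0.45 rad) or (not (horizontal distance between any of bowl, cup and bay_d below 0.04 m) and value of joint tag_d below -0.45 rad)) and distance of each of bowl, cup from where it was at the start of the episode below 0.012 m and angle between each of bowl, cup's own z axis and vertical below 0.15 rad); the robot touches nothing.
It fails at once if the bowl or the cup is shifted or lifted (more than 12 mm) (distance of any of bowl, cup from where it was at the start of the episode above 0.012 m).
It fails at once if a bystander (jar, white cup, spatula) is disturbed (moved more than 20 mm) (distance of any of jar, beaker, rib from where it was at the start of the episode above 0.02 m).
It fails at once if a tag that was already right is pushed past upright ((horizontal distance between any of bowl, cup and bay_b below 0.04 m and value of joint tag_b below 0 rad) or (not (horizontal distance between any of bowl, cup and bay_c below 0.04 m) and value of joint tag_c above 0 rad) or (not (horizontal distance between any of bowl, cup and bay_d below 0.04 m) and value of joint tag_d above 0 rad)).
It fails at once if a station or its tag is pushed with more than 25 N (contact force between any of the fingers, the arm and station_a above 25 N or contact force between any of the fingers, the arm and station_b above 25 N or contact force between any of the fingers, the arm and station_c above 25 N or contact force between any of the fingers, the arm and station_d above 25 N).
It also fails if it takes over 58 s, if anything falls off the work surface, if the arm or the gripper's body presses on something with over 40 N, if the wrist force passes 120 N, or if a joint passes its speed limit or range.

### The arm

A 6-joint arm with a two-finger parallel gripper is mounted at the origin on the work surface. World frame = base frame: x ahead of the robot, y to its left, z up, the work surface at z = 0. Lengths are in m, angles in rad, forces in N, time in s.
With the tool pointing down it reaches from about 0.25 to 0.725 m from the base axis. Payload 4 kg.
Tool frame: the origin (TCP) lies midway between the tips of the shut fingers; the grasp point (between the pads) lies 19 mm behind it (bot.grip_point_offset is the distance from the TCP to the grasp point, in m); z points along the fingers, y is the line along which they close (so a half turn about z gives the same grasp; the last joint's range is limited). The gripper opens to 85 mm and grips with 20 to 120 N. Pads are 22 mm wide; open, the fingers measure 114 mm over their backs; the gripper's body (76 mm by 85 mm) begins 54 mm behind the grasp point. The pads swing forward as they close: fully open they stand 13 mm farther back than shut.
Start: joints at [1.26, 0.241, 0.005, 1.335, 0, 1.571], TCP at [0.153, 0.476, 0.231] pointing down, gripper open.
Joint ranges: [-2.72, 2.72], [-1.05, 1.87], [-1.09, 1.28], [-1.99, 2.15], [-1.42, 1.44], [-3.14, 3.14]. Speed limits (rad/s): [2.79, 2.79, 3.14, 3.14, 3.14, 3.14].

### API

Orientations are given as a unit quaternion [x, y, z, w].
In Python, from workcell import bot gives the robot as it stands.
- The arm moves only by the tool step_arm, never from a script. Its argument "targets" is text: rows parted by semicolons, each of 7 numbers parted by spaces: the opening, from -1 (shut) to 1 (fully open), so that 0 is half open, then the shift along the world's x, y, z normalised to -1 to 1, where 1 is 0.5 m, then the turn, a rotation vector about the world's x, y, z normalised to -1 to 1, where 1 is pi/4 rad. In form: gripper x y z wx wy wz; .... A call has 1 to 10 rows; each row is the pose to reach, as a shift and turn from the pose commanded when the call began; what a row does not reach only later rows make up. A row lasts 1/12 s, in which the tool goes at most 41.7 mm and 7.16 degrees, less where a joint would pass 70% of its speed; a pose out of reach is approached as far as the arm can. A call with a number of a shift or a turn outside -1 to 1 is refused whole. A call with a gripper value outside its range is refused whole. The fingers move at their own pace and stop on an object; the grip force is fixed at half the most. Time passes only in rows, so rows that repeat a pose let the fingers close. It gives the time, the measured TCP pose, the force, the opening and the grip force at its end, in the units of the state.
- bot.get_obs(): the state, without advancing time (a new reading comes with each control period).
- bot.camera(name): name is "scene" or "side" or "wrist"; returns the picture (420x560x3 uint8, red, green, blue); there is no depth.
- bot.camera_info(name): a dict with "vertical_fov" (degrees; the focal length in pixels is half the picture's height over the tangent of half this angle, whatever the lens; pixels are square), "cx", "cy" (the principal point, pixels), "D" ([k1, k2, p1, p2, k3] as OpenCV has them; the pictures are not rectified), "pose" (4x4, takes a point from camera to world coordinates). Camera axes: x right, y up, looking along -z (the intrinsics and any distortion apply to the point x, -y, -z); pixel columns grow to the right and rows downward; lengths in m; the calibration is good to about 2 mm. A picture is of the moment at which its call begins: read the wrist's pose just before it. camera_info takes no time and is no camera call; for the wrist camera it gives the pose at the moment of the call.
- bot.job_done(): hands the job in; it is judged then, once.
The state is a dict: "clock": time; "joint_pos": joint angles; "joint_vel": joint speeds; "tau": joint torques, N m; "eef_pos": TCP position; "tool_rot": TCP orientation; "ft_force": force on the tool from outside, world axes, zero at the start; "ft_torque": the same for the moment, N m; "grip_width": finger opening in m; "grasp_force": force on a finger pad.
Only numpy, scipy, OpenCV 4.12 (cv2) and the standard library are available. Lean on these libraries where they do the work, as an engineer would, in place of code of your own. Each camera call takes 0.05 s, during which the arm holds its last target. There are 200 camera calls.

## Working session

There is one attempt and no reset: what is moved stays moved. The work goes in short steps, Python scripts to look and compute and a tool call to move; the robot and the scene stay as the last step left them, time stands still between calls to the robot, and variables do not carry over. Pictures are saved under pics/ and viewed, at most 10 in all, crops included, and the job is handed in when it is done.

Besides the shell and the picture viewer there is one more tool, called after "Request:" by a JSON object that holds its "fn" and its "kwargs". step_arm: Moves the arm, as the interface text tells. Scaled input: -1 to 1 covers 0.5 m each way for a shift and pi/4 rad each way for a turn. Its arguments: {"type":"object","properties":{"targets":{"type":"string"}},"required":["targets"]}

```bash
mkdir -p pics; python3 - <<'E'
from workcell import bot
import cv2
for n in ("scene","side"):
    cv2.imwrite(f"pics/{n}0.png",bot.camera(n)[:,:,::-1])
    print(n,bot.camera_info(n))
o=bot.get_obs();print(o['clock'],o['eef_pos'],o['tool_rot'])
E
```

```text
scene {'vertical_fov': 53.4686457428125, 'cx': 288.17838353261357, 'cy': 216.59829831394433, 'D': array([0.00785248, 0.        , 0.        , 0.        , 0.        ]), 'pose': array([[-4.53761001e-01, -7.41666944e-01,  4.93995038e-01,
         1.11800211e+00],
       [ 8.91122968e-01, -3.77097872e-01,  2.52382746e-01,
         2.81393018e-01],
       [-8.99462145e-04,  5.54731772e-01,  8.32028757e-01,
         9.52418204e-01],
       [ 0.00000000e+00,  0.00000000e+00,  0.00000000e+00,
         1.00000000e+00]])}
side {'vertical_fov': 53.13016834330305, 'cx': 276.9067998076614, 'cy': 210.82867055254715, 'D': array([-0.08557526,  0.        ,  0.        ,  0.        ,  0.        ]), 'pose': array([[ 0.6993022 ,  0.49157616, -0.51896947, -0.00603606],
       [-0.71469454,  0.46688078, -0.52080136, -0.57058631],
       [-0.01371666,  0.73510218,  0.67781755,  0.84083101],
       [ 0.        ,  0.        ,  0.        ,  1.        ]])}
0.1 [0.15273228 0.4755132  0.23050514] [ 1.54776601e-01  9.87949051e-01 -9.23727111e-04 -1.50469208e-04]
```

View pics/scene0.png

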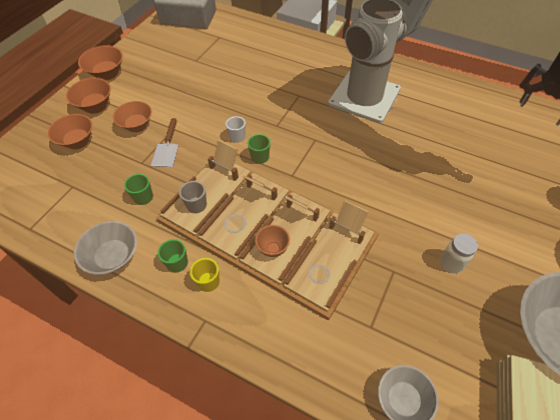

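View pics/side0.png

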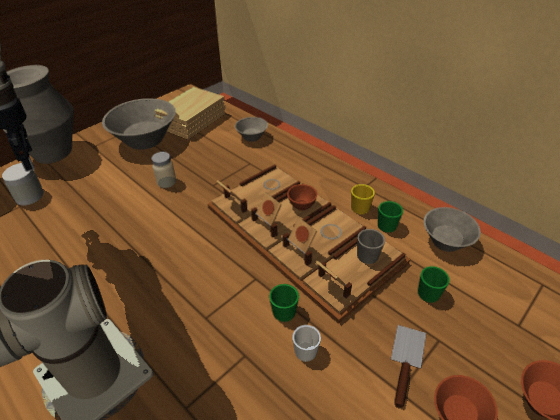

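```bash
python3 - <<'E'
import cv2
a=cv2.imread("pics/scene0.png")[120:320,150:390];b=cv2.imread("pics/side0.png")[155:325,200:415]
cv2.imwrite("pics/c1.png",cv2.resize(a,None,fx=3,fy=3,interpolation=2)[:600])
cv2.imwrite("pics/c2.png",cv2.resize(b,None,fx=3.5,fy=3.5,interpolation=2))
E
```

```text
(no output)
```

View pics/c1.png

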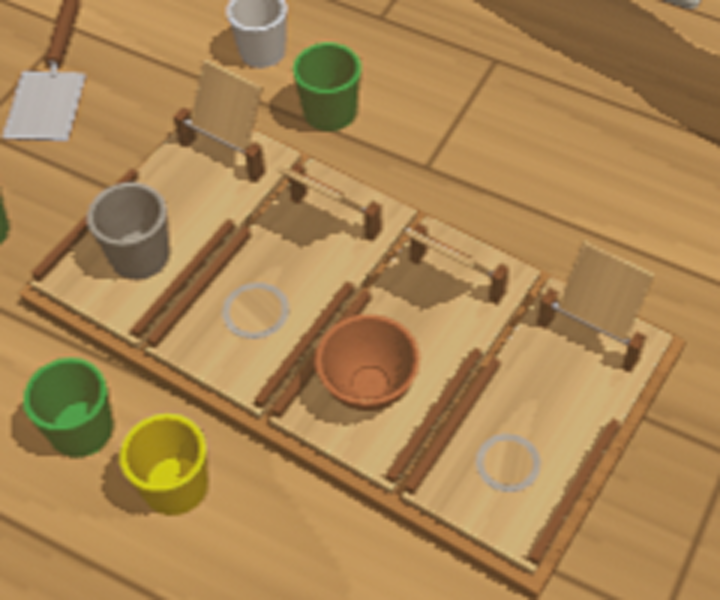

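View pics/c2.png

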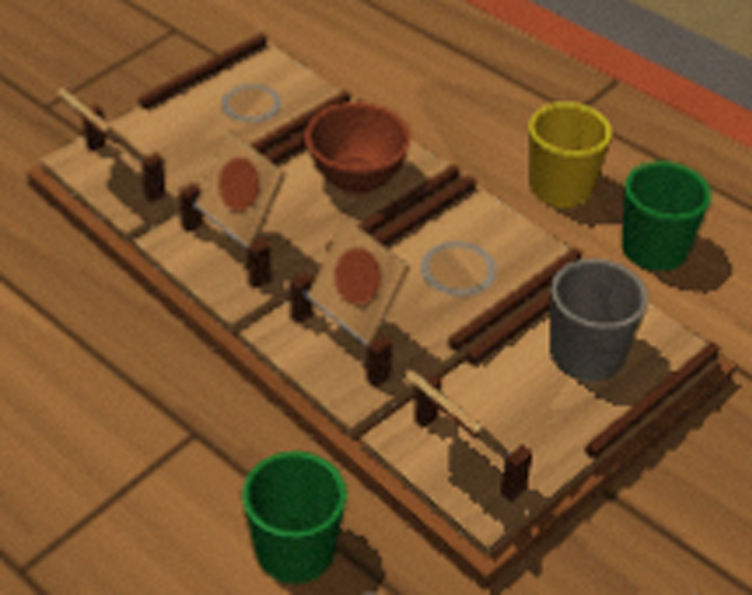

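```bash
cat > h.py <<'E'
from workcell import bot
import numpy as np, cv2
def ray(n,px):
    i=bot.camera_info(n); f=210/np.tan(np.radians(i['vertical_fov']/2))
    K=np.array([[f,0,i['cx']],[0,f,i['cy']],[0,0,1]])
    u=cv2.undistortPoints(np.array(px,float).reshape(-1,1,2),K,i['D']).reshape(-1,2)
    d=np.c_[u[:,0],-u[:,1],-np.ones(len(u))]@i['pose'][:3,:3].T
    return i['pose'][:3,3],d
def plane(n,px,z):
    c,d=ray(n,px); return (c+d*((z-c[2])/d[:,2])[:,None])[:,:2]
E
python3 - <<'E'
from h import *
from scipy.optimize import least_squares
np.set_printoptions(precision=4,suppress=True)
S=lambda p:np.array(p)/3+[150,120]; D=lambda p:np.array(p)/3.5+[200,155]
ps=plane("scene",S([(183,115),(255,150),(297,172),(374,210),(418,232),(499,270),(548,296),(634,340)]),.072)
pd=plane("side",D([(516,452),(427,380),(378,342),(302,278),(260,245),(190,190),(152,158),(93,112)]),.072)
off=np.array([k*.12+s for k in range(4) for s in(-.041,.041)])
def m(p): return p[:2]+off[:,None]*[-np.sin(p[2]),np.cos(p[2])]
r=least_squares(lambda p:np.r_[(m(p)-ps).ravel(),(m(p)-pd).ravel()],[.5,0,0])
p=r.x;print("S1 hinge,yaw",p);print(ps-m(p),"\n",pd-m(p))
X=np.array([np.cos(p[2]),np.sin(p[2])]);Y=np.array([-X[1],X[0]])
for k in range(4):
    h=p[:2]+k*.12*Y;print(k+1,"hinge",h,"bay",h+.13*X)
for n,a,b,z in(("cup",(128,212),(598,290),.097),("bowl",(367,358),(357,137),.08),("ring2",(255,310),(459,268),.032),("ring4",(508,463),(251,102),.032)):
    q=[plane("scene",S([a]),z)[0],plane("side",D([b]),z)[0]]
    print(n,*q,"station frame",*[np.array([(v-p[:2])@X,(v-p[:2])@Y]) for v in q])
E
```

```text
S1 hinge,yaw [ 0.5223 -0.2141 -0.0821]
[[-0.0004 -0.0121]
 [-0.0012 -0.0121]
 [ 0.0007 -0.0029]
 [ 0.0005 -0.0024]
 [ 0.0012  0.0053]
 [-0.0009  0.0035]
 [ 0.0014  0.0137]
 [ 0.0024  0.0125]] 
 [[-0.0017 -0.0132]
 [-0.0014 -0.0137]
 [-0.0016 -0.0047]
 [ 0.0002 -0.0055]
 [ 0.0003  0.0028]
 [-0.0006  0.0031]
 [ 0.0013  0.0146]
 [-0.0002  0.0111]]
1 hinge [ 0.5223 -0.2141] bay [ 0.6519 -0.2248]
2 hinge [ 0.5322 -0.0945] bay [ 0.6617 -0.1052]
3 hinge [0.542  0.0251] bay [0.6716 0.0144]
4 hinge [0.5518 0.1447] bay [0.6814 0.134 ]
cup [ 0.65   -0.2335] [ 0.6519 -0.2336] station frame [ 0.1289 -0.0088] [ 0.1308 -0.0088]
bowl [0.6765 0.0126] [0.6738 0.0113] station frame [0.1351 0.2386] [0.1325 0.237 ]
ring2 [ 0.6537 -0.1126] [ 0.655  -0.1128] station frame [0.1226 0.1119] [0.1239 0.1119]
ring4 [0.6874 0.1461] [0.6882 0.1464] station frame [0.135  0.3725] [0.1358 0.3729]
```

The bays run right to left as seen from the robot. Pixels are in the full images.

| Bay | Contents | Scene pixel | Tag | Verdict |
|---|---|---|---|---|
| 1 | grey cup | (193,198) | forward, tag at scene (225,155) | wrong |
| 2 | only a clay ring | (235,223) | back, disc at side (302,234) | wrong |
| 3 | bowl | (272,240) | back, disc at side (268,207) | right |
| 4 | only a clay ring | (319,274) | forward, tag at scene (351,218) | right |

The cup could be mistaken for these:
- green cups at (259,149), (138,190) and (173,256)
- the yellow cup at (204,275)
- the white beaker at (235,129)

The grey cup at (193,198) is the one meant, and the crop confirms it. I'll push tag 2 forward from behind, then tag 1 back from the front.

Request:
{"fn": "step_arm", "kwargs": {"targets": "-1 0.5 -0.64 0 0 0 0.29;-1 0.5 -0.64 0 0 0 0.29;-1 0.5 -0.64 0 0 0 0.29;-1 0.5 -0.64 0 0 0 0.29;-1 0.5 -0.64 0 0 0 0.29;-1 0.5 -0.64 0 0 0 0.29;-1 0.5 -0.64 0 0 0 0.29;-1 0.5 -0.64 0 0 0 0.29;-1 0.5 -0.64 0 0 0 0.29;-1 0.5 -0.64 0 0 0 0.29"}}

```text
clock: 0.93
eef_pos: [0.4038, 0.1536, 0.2311]
tool_rot: [0.042, 0.999, -0.0, -0.0]
ft_force: [0.8, 0.5, -0.2]
grip_width: -0.0001
grasp_force: 0.0
```

Request:
{"fn": "step_arm", "kwargs": {"targets": "-1 0.404 -0.51 0 0 0 0;-1 0.404 -0.51 0 0 0 0;-1 0.404 -0.51 0 0 0 0;-1 0.404 -0.51 0 0 0 0;-1 0.404 -0.51 0 0 0 0;-1 0.404 -0.51 0 0 0 0;-1 0.404 -0.51 0 0 0 0;-1 0.404 -0.51 0 0 0 0;-1 0.404 -0.51 0 0 0 0;-1 0.404 -0.51 0 0 0 0"}}

```text
clock: 1.77
eef_pos: [0.605, -0.1006, 0.2293]
tool_rot: [0.043, 0.999, 0.0, -0.001]
ft_force: [-0.4, 0.7, 0.3]
grip_width: -0.0001
grasp_force: 0.0
```

Request:
{"fn": "step_arm", "kwargs": {"targets": "-1 0 0 -0.05 0 0 0;-1 0 0 -0.1 0 0 0;-1 0 0 -0.15 0 0 0;-1 0 0 -0.2 0 0 0;-1 0 0 -0.24 0 0 0;-1 0 0 -0.26 0 0 0;-1 0 0 -0.26 0 0 0;-1 0 0 -0.26 0 0 0"}}

```text
clock: 2.43
eef_pos: [0.6045, -0.0981, 0.1017]
tool_rot: [0.041, 0.999, 0.0, -0.0]
ft_force: [-0.1, 0.2, 0.2]
grip_width: -0.0001
grasp_force: 0.0
```

```bash
python3 - <<'E'
from workcell import bot
import cv2
b=bot.camera("side")[130:330,190:430,::-1]
cv2.imwrite("pics/c3.png",cv2.resize(b,None,fx=3,fy=3,interpolation=2))
E
```

```text
(no output)
```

View pics/c3.png

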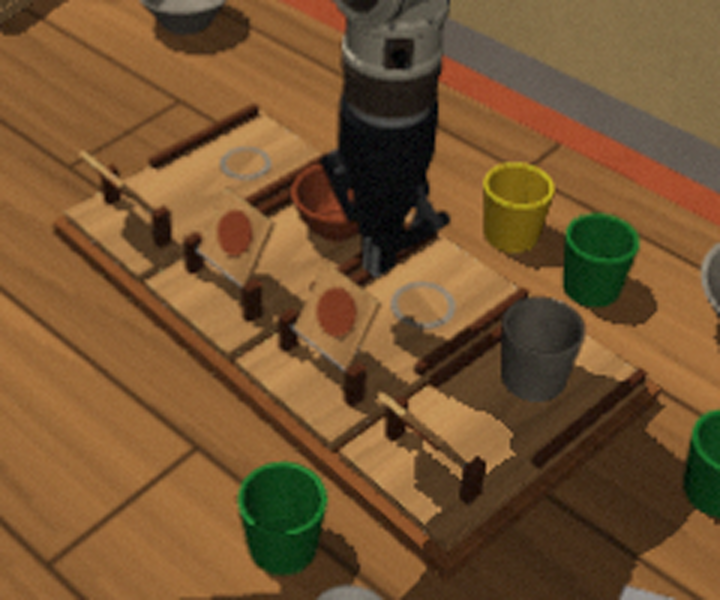

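The shut fingers, at crop (375,260), hang just behind tag 2 (disc at (337,310)) and clear of the bowl and the cup. Now I'll push slowly towards the robot.

Request:
{"fn": "step_arm", "kwargs": {"targets": "-1 -0.015 0 0 0 0 0;-1 -0.03 0 0 0 0 0;-1 -0.045 0.002 0 0 0 0;-1 -0.06 0.004 0 0 0 0;-1 -0.075 0.005 0 0 0 0;-1 -0.09 0.006 0 0 0 0;-1 -0.105 0.007 0 0 0 0;-1 -0.12 0.009 0 0 0 0;-1 -0.135 0.01 0 0 0 0;-1 -0.15 0.012 0 0 0 0"}}

```text
clock: 3.32
eef_pos: [0.529, -0.0929, 0.1012]
tool_rot: [0.042, 0.999, -0.0, -0.0]
ft_force: [-0.0, 0.9, -0.7]
grip_width: -0.0002
grasp_force: 0.0
```

Request:
{"fn": "step_arm", "kwargs": {"targets": "-1 0 0 0 0 0 0;-1 0.04 0 0 0 0 0;-1 0.08 0 0 0 0 0;-1 0.12 0 0 0 0 0;-1 0.12 0 0.07 0 0 0;-1 0.12 0 0.14 0 0 0;-1 0.12 0 0.21 0 0 0;-1 0.12 0 0.26 0 0 0;-1 0.12 0 0.26 0 0 0"}}

```text
clock: 4.07
eef_pos: [0.5934, -0.0934, 0.2382]
tool_rot: [0.041, 0.999, -0.001, 0.006]
ft_force: [1.1, -0.3, 0.3]
grip_width: 0.0
grasp_force: 0.0
```

```bash
python3 - <<'E'
from workcell import bot
import cv2
b=bot.camera("side")[130:330,190:430,::-1]
cv2.imwrite("pics/c4.png",cv2.resize(b,None,fx=3,fy=3,interpolation=2))
E
```

```text
(no output)
```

View pics/c4.png

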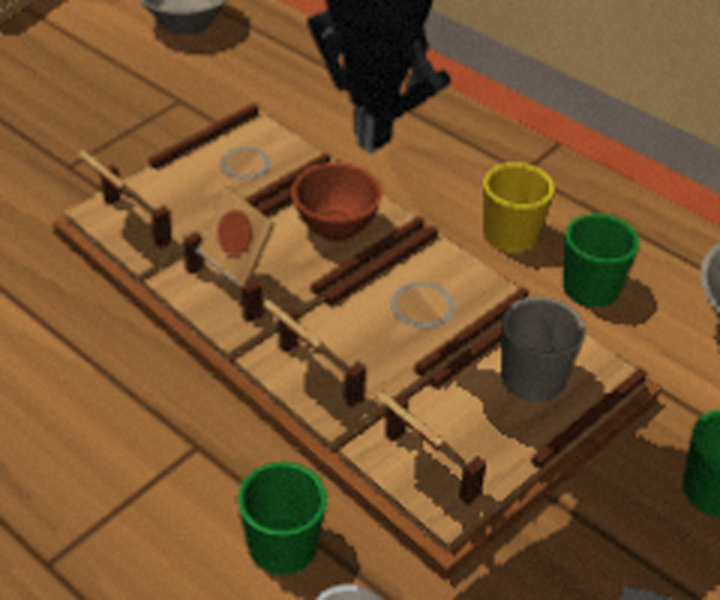

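Tag 2 now leans forward: its edge shows at crop (290,325) with no disc. The pots haven't moved. Next is tag 1, from the front.

Request:
{"fn": "step_arm", "kwargs": {"targets": "-1 -0.288 -0.256 0 0 0 0;-1 -0.288 -0.256 0 0 0 0;-1 -0.288 -0.256 0 0 0 0;-1 -0.288 -0.256 0 0 0 0;-1 -0.288 -0.256 0 0 0 0;-1 -0.288 -0.256 0 0 0 0;-1 -0.288 -0.256 0 0 0 0;-1 -0.288 -0.256 0 0 0 0"}}

```text
clock: 4.78
eef_pos: [0.4459, -0.2207, 0.2306]
tool_rot: [0.042, 0.999, 0.0, -0.0]
ft_force: [-0.2, -0.2, -0.2]
grip_width: 0.0002
grasp_force: 0.0
```

Request:
{"fn": "step_arm", "kwargs": {"targets": "-1 0 0 -0.05 0 0 0;-1 0 0 -0.1 0 0 0;-1 0 0 -0.15 0 0 0;-1 0 0 -0.2 0 0 0;-1 0 0 -0.24 0 0 0;-1 0 0 -0.26 0 0 0;-1 0 0 -0.26 0 0 0;-1 0 0 -0.26 0 0 0"}}

```text
clock: 5.45
eef_pos: [0.4464, -0.2203, 0.1011]
tool_rot: [0.041, 0.999, 0.0, -0.0]
ft_force: [-0.5, 0.5, 0.5]
grip_width: 0.0004
grasp_force: 0.0
```

```bash
python3 - <<'E'
from workcell import bot
import cv2
b=bot.camera("scene")[80:280,150:390,::-1]
cv2.imwrite("pics/c5.png",cv2.resize(b,None,fx=3,fy=3,interpolation=2))
E
```

```text
(no output)
```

View pics/c5.png

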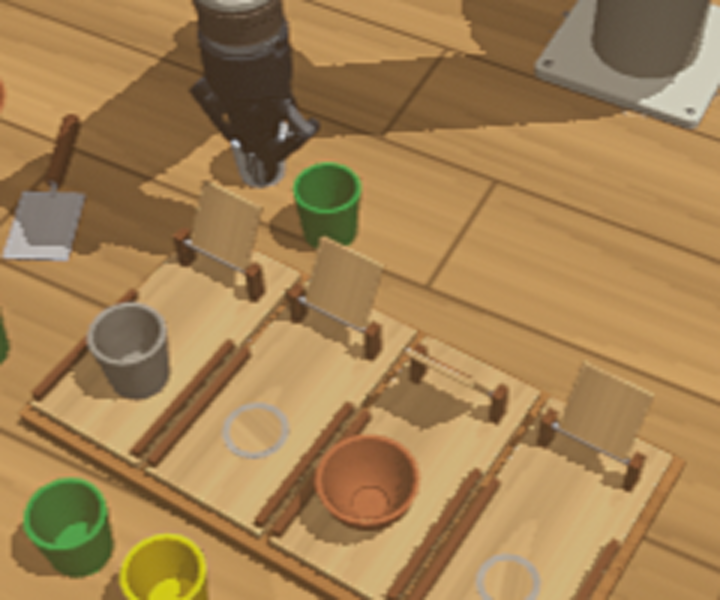

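The fingers, at crop (258,175), stand in front of tag 1 and above the white cup. Tag 2 leans forward. Pushing tag 1 back.

Request:
{"fn": "step_arm", "kwargs": {"targets": "-1 0.017 0 0 0 0 0;-1 0.033 0 0 0 0 0;-1 0.05 -0.003 0 0 0 0;-1 0.065 -0.005 0 0 0 0;-1 0.08 -0.006 0 0 0 0;-1 0.095 -0.007 0 0 0 0;-1 0.11 -0.009 0 0 0 0;-1 0.125 -0.01 0 0 0 0;-1 0.142 -0.011 0 0 0 0;-1 0.158 -0.012 0 0 0 0"}}

```text
clock: 6.33
eef_pos: [0.5258, -0.227, 0.1012]
tool_rot: [0.042, 0.999, 0.0, 0.0]
ft_force: [-0.8, 0.9, 0.2]
grip_width: -0.0001
grasp_force: 0.0
```

Request:
{"fn": "step_arm", "kwargs": {"targets": "-1 0 0 0 0 0 0;-1 -0.05 0 0 0 0 0;-1 -0.1 0 0 0 0 0;-1 -0.15 0 0 0 0 0;-1 -0.15 0 0.07 0 0 0;-1 -0.15 0 0.14 0 0 0;-1 -0.15 0 0.21 0 0 0;-1 -0.15 0 0.26 0 0 0;-1 -0.15 0 0.3 0 0 0;-1 -0.15 0 0.3 0 0 0"}}

```text
clock: 7.17
eef_pos: [0.4519, -0.2281, 0.2565]
tool_rot: [0.042, 0.999, -0.002, 0.004]
ft_force: [1.2, 0.3, 0.4]
grip_width: 0.0004
grasp_force: 0.0
```

```bash
python3 - <<'E'
from workcell import bot
import cv2
import numpy as np
b=bot.camera("side")[:,:,::-1];a=bot.camera("scene")[80:360,60:480,::-1]
cv2.imwrite("pics/c6.png",cv2.resize(b,None,fx=1.4,fy=1.4,interpolation=2))
cv2.imwrite("pics/c7.png",cv2.resize(a,None,fx=1.9,fy=1.9,interpolation=2))
E
```

```text
(no output)
```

View pics/c6.png

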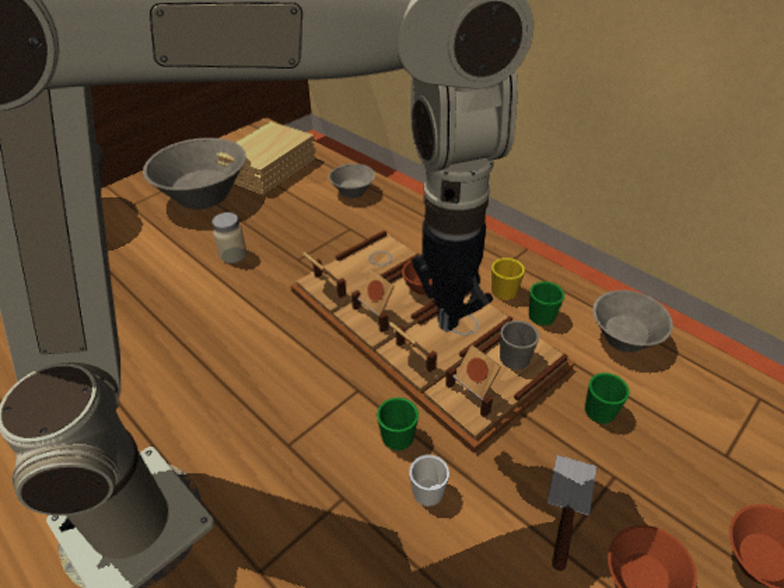

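View pics/c7.png

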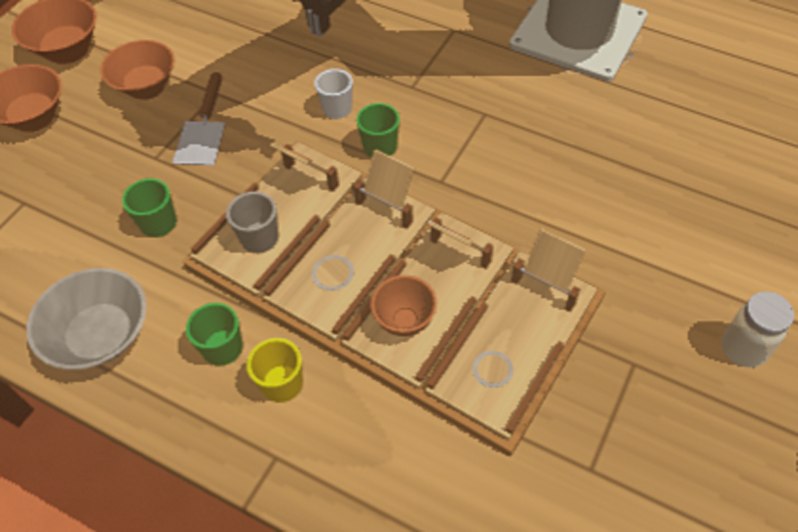

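Tags 1 and 3, at the cup and the bowl, show their discs at side crop (478,370) and (376,290). Tags 2 and 4 lean forward. The pots and bystanders are in place and the arm is clear.

```bash
python3 -c "
from workcell import bot
print(bot.job_done())"
```

```text
the job is handed in; nothing more can be done
None
```

I pushed over the two wrong tags (cup bay to back, its empty neighbour to forward), left the other two alone, and handed the job in at about 7 s; the final pictures show every tag right and the pots and bystanders in place, but no verdict came back.

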